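# Turn the supplies carousel to bring the date stamp to the arrow

## Task

The packer needs the date stamp next: turn the supplies carousel gently, by pushing on its spokes with a fingertip, until the wooden-handled date stamp stands squarely in line with the arrow on the carousel's foot. Either direction is fine. Do not touch or lift the stamp or the other things riding on the carousel, keep them standing where they are on it, and leave everything else on the table alone.

Things in the scene. Friction and masses are not known exactly. Their poses are not given: they have to be found in the camera images.
- stand: the carousel's fixed foot: dark steel disc, 176 mm across, 12 mm high, with a steel tongue 46 mm wide and 8 mm thick running out to 165 mm from its axis along its own -x, 13 mm high at the raised arrow on it. Origin on the carousel's axis at the table top; z up. Its yaw varies. Left of the carousel, from about y = -0.15 leftward at x 0.35 to 0.52, a fixed stack of cheese stands about 0.15 m high.
- pointer (a point): the point of the raised arrow on the foot's tongue, 112 mm from the carousel's axis, 13 mm above the table, on the foot's -x line; the arrow points horizontally at the axis. The stamp must come onto the line from the axis to this point, on this side of the axis.
- hub (a point): top of the steel hub knob (34 mm across at its base) on the carousel's axis, 65 mm above the table
- carousel (a joint): turning angle of the carousel on its foot, rad, growing counter-clockwise seen from above; free to turn several turns both ways (ends at +-9), stays where it is left (dry friction 0.2 N m, so about 1.5 to 2.5 N at a spoke's end). Turntable: round plywood board with a dark rubber top, 200 mm across, its top 26 mm above the table. Spoke a points along the foot's +x at 0.
- spoke_a (a point): centre of the black ball (18 mm across) at the end of spoke a, 146 mm from the axis, 60 mm above the table. The three spokes are alike, 120 degrees apart (a, b, c counter-clockwise from above): steel rods 12 mm thick that rise from the board's rim and run level, centre line 60 mm up, from 114 mm off the axis out to the ball; free space below them down to the table or the tongue.
- spoke_b (a point): centre of the ball at the end of spoke b, like that of spoke a
- spoke_c (a point): centre of the ball at the end of spoke c, like that of spoke a
- stamp: date stamp, turned brown wooden handle on a dark block, 43x54x83 mm, standing loose on the turntable about 64 mm from the axis; origin at the centre of its underside. It rides round with the board. The stamp to bring to the arrow.
- short_jar: short glass jar with a wide olive lid, 63 mm across, 75 mm high, standing loose on the turntable about 64 mm from the axis; origin at the centre of its underside. Not to be touched.
- small_tape: small black roll of tape, 53 mm across, 19 mm high, lying loose on the turntable about 64 mm from the axis; origin at the centre of its underside. Not to be touched.
- wide_tape: bystander: pale roll of masking tape, 104 mm across, 25 mm high, flat on the table left of the carousel; origin at the centre of its underside

How it is judged (in metres and radians):
At the end, for the whole second after the job is handed in: The date stamp's centre lies within 12 mm of the line from the carousel's axis through the arrow, on the arrow's side (more than 30 mm from the axis); the carousel is at rest; the stamp, the short jar and the small tape all stand on the board, upright within 0.15 rad, within 85 mm of the axis (x of stamp in the frame of stand below -0.03 m and y of stamp in the frame of stand between -0.012 and 0.012 m and velocity of joint carousel between -0.03 and 0.03 rad/s and angle between each of stamp, short_jar, small_tape's own z axis and vertical below 0.15 rad and z of stamp in the frame of stand between 0.02 and 0.035 m and horizontal distance between each of stamp, short_jar, small_tape and hub below 0.085 m and z of short_jar in the frame of stand between 0.02 and 0.035 m and z of small_tape in the frame of stand between 0.02 and 0.035 m and linear speed of each of stamp, short_jar, small_tape below 0.02 m/s); the robot touches nothing.
It fails at once if the robot touches something riding on the carousel (stamp, short jar or small tape) (contact force between any of the fingers, the arm and stamp above 0.3 N or contact force between any of the fingers, the arm and short_jar above 0.3 N or contact force between any of the fingers, the arm and small_tape above 0.3 N).
It fails at once if the stamp, short jar or small tape is lifted more than 15 mm, tipped over or falls from the carousel (height (world z) of any of stamp, short_jar, small_tape above 0.041 m or height (world z) of any of stamp, short_jar, small_tape below 0.012 m or angle between any of stamp, short_jar, small_tape's own z axis and vertical above 0.5 rad).
It fails at once if the carousel is spun faster than 3 rad/s (velocity of joint carousel above 3 rad/s or velocity of joint carousel below -3 rad/s).
It fails at once if the bystander roll of masking tape is moved more than 20 mm (distance of wide_tape from where it was at the start of the episode above 0.02 m).
It also fails if it takes over 58 s, if anything falls off the work surface, if the arm or the gripper's body presses on something with over 40 N, if the wrist force passes 120 N, or if a joint passes its speed limit or range.

## Robot

A 6-joint arm with a two-finger parallel gripper is mounted at the origin on a cart in front of the work surface, level with it; the furniture and walls round the work are solid. World frame = base frame: x ahead of the robot, y to its left, z up, the work surface at z = 0. Lengths are in m, angles in degrees, forces in N, time in s.
With the tool pointing down it reaches from about 0.3 to 0.775 m from the base axis. Payload 14.6 kg.
Tool frame: the origin (TCP) lies on the centre line of the jaws, within the pads' length; the fingertips stand 22 mm ahead of it and the grasp point (between the pads) lies 3 mm ahead of it; z points along the fingers, y is the line along which they close (so a half turn about z gives the same grasp; the last joint's range is limited). The gripper opens to 94 mm and grips with 3 to 60 N. Pads are 16 mm wide; open, the fingers measure 119 mm over their backs; the gripper's body (75 mm by 177 mm) begins 78 mm behind the grasp point.
Start: joints at [-67.414, 17.183, 87.147, -0, 75.671, -3.816], TCP at [0.245, -0.493, 0.227] pointing down, gripper open.
Joint ranges: [-173.82, 173.82], [-45.26, 126.66], [13.44, 144.39], [-59.66, 239.66], [0, 175.72], [-146.38, 146.38]. Speed limits (degrees/s): [127.2, 127.2, 147.25, 180, 180, 180].

## Interface

Orientations are given as a 3x3 rotation matrix whose columns are the frame's x, y, z axes.
In Python, from workcell import get_state, optics, order gives the robot as it stands.
- The arm moves only by the shell command python3 -m crank 'ROWS'. ROWS is JSON, a list that holds one entry, the list of rows, each a list of 5 numbers: the closure in counts, from 0 (fully open) to 255 (shut), then the shift along the world's x, y, z in m, then the turn about the world's z in rad. A call has exactly 8 rows; each row is the pose to reach, as a shift and turn from the pose commanded when the call began; what a row does not reach only later rows make up. A row lasts 1/8 s, in which the tool goes at most 62.5 mm and 10.7 degrees, less where a joint would pass 70% of its speed; a pose out of reach is approached as far as the arm can. A call with a gripper value outside its range is refused whole. The fingers move at their own pace and stop on an object; the grip force is fixed at half the most. Time passes only in rows, so rows that repeat a pose let the fingers close, or fill a call up. It gives the time, the measured TCP pose, the force, the opening and the grip force at its end, in the units of the state.
- get_state(): the state, without advancing time (a new reading comes with each control period).
- optics.grab_frame(name): name is "scene" or "side" or "wrist"; returns the picture (384x512x3 uint8, red, green, blue); there is no depth.
- optics.camera_params(name): a dict with "intrinsics" (3x3 intrinsics, pixels), "rvec" (rotation vector, rad) and "tvec" (3), from world to camera coordinates, as OpenCV has them; the wrist camera has in their place "mount" (4x4, takes a point from camera to tool coordinates, whose origin is the TCP and whose axes are the flange's). Camera axes: x right, y down, z forward; pixel columns grow to the right and rows downward; lengths in m; the calibration is good to about 2 mm. A picture is of the moment at which its call begins: read the wrist's pose just before it. camera_params takes no time and is no camera call.
- order.sign_off(): hands the job in; it is judged then, once.
The state is a dict: "clock": time; "q": joint angles; "qvel": joint speeds; "joint_efforts": joint torques, N m; "ee_pos": TCP position; "tool_rot": TCP orientation; "wrist_force": force on the tool from outside, world axes, zero at the start; "wrist_torque": the same for the moment, N m; "finger_gap": finger opening in m; "finger_force": force on a finger pad.
Only numpy, scipy, OpenCV 4.12 (cv2) and the standard library are available. Lean on these libraries where they do the work, as an engineer would, in place of code of your own. Each camera call takes 0.05 s, during which the arm holds its last target. There are 200 camera calls.

## Working session

There is one attempt and no reset: what is moved stays moved. The work goes in short steps, Python scripts to look and compute and a shell command to move; the robot and the scene stay as the last step left them, time stands still between calls to the robot, and variables do not carry over. Pictures are saved under pics/ and viewed, at most 10 in all, crops included, and the job is handed in when it is done.

```bash
mkdir -p pics; cat > h.py <<'E'
import numpy as np, cv2
from workcell import get_state, optics, order
def cam(n):
    p=optics.camera_params(n); K=np.array(p["intrinsics"],float)
    if n=="wrist":
        s=get_state(); M=np.array(p["mount"]); T=np.eye(4); T[:3,:3]=s["tool_rot"]; T[:3,3]=s["ee_pos"]
        C=T@M; R=C[:3,:3].T; t=-R@C[:3,3]
    else:
        R=cv2.Rodrigues(np.array(p["rvec"],float))[0]; t=np.array(p["tvec"],float).ravel()
    return K,R,t
def plane(c,u,v,z):
    K,R,t=c; d=R.T@np.linalg.inv(K)@np.array([u,v,1.]); o=-R.T@t
    return o+d*(z-o[2])/d[2]
def proj(c,p):
    K,R,t=c; q=K@(R@np.asarray(p,float)+t); return q[:2]/q[2]
E
python3 - <<'E'
from h import *
for n in("scene","side"):
    im=optics.grab_frame(n); cv2.imwrite(f"pics/{n}0.png",im[...,::-1]); c=cam(n); print(n,-c[1].T@c[2],c[1][2])
E
```

```text
scene [ 0.06374429 -0.94988597  0.55943688] [ 0.4653245   0.70000514 -0.54172494]
side [ 0.29198726 -1.02933418  0.46463975] [ 0.24422385  0.84930779 -0.46800747]
```

View pics/scene0.png

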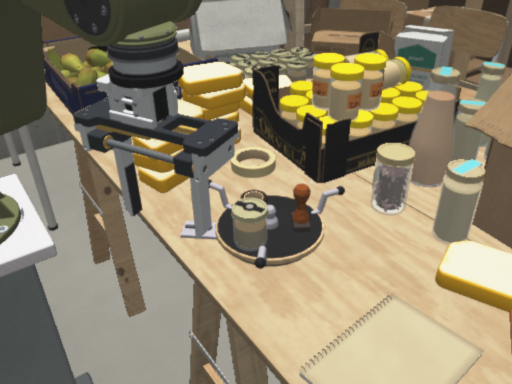

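View pics/side0.png

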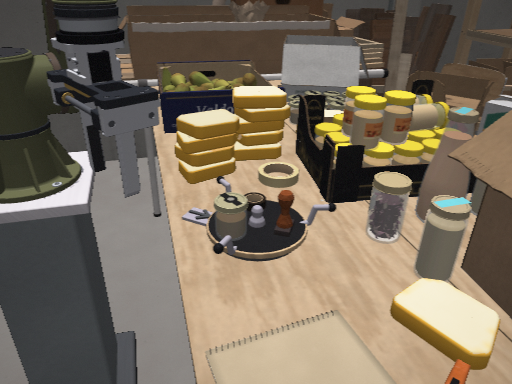

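Scene view: carousel board at about (270,228), stamp (301,205), ball ends near (341,190) and (262,256), tongue at (198,230). Side view: board (257,227), stamp (285,212), balls (333,208), (220,246), (222,182), tongue (195,216). I'll zoom both for exact pixels.

```bash
python3 - <<'E'
import cv2,numpy as np
a=cv2.imread("pics/scene0.png")[165:275,175:355]; b=cv2.imread("pics/side0.png")[165:275,170:350]
cv2.imwrite("pics/z.png",np.vstack([cv2.resize(x,(0,0),fx=2.7,fy=2.7,interpolation=cv2.INTER_CUBIC) if 0 else cv2.resize(x,(486,297),interpolation=cv2.INTER_CUBIC) for x in(a,b)]))
E
```

```text
(no output)
```

View pics/z.png

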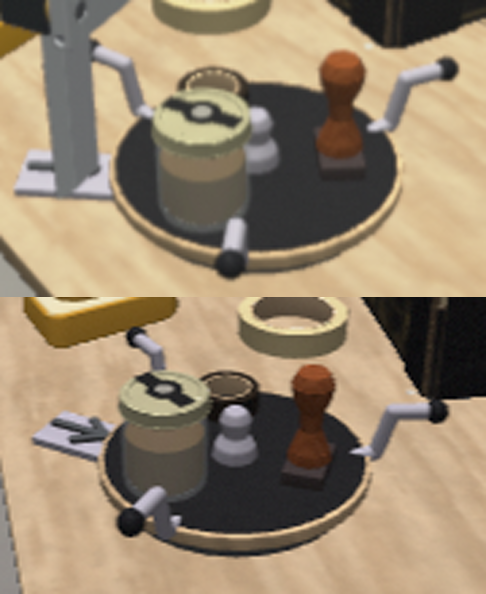

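Zoomed: hub top at (259,110) upper/(236,108) lower; balls (447,69),(230,263) upper and (437,114),(131,225),(136,40) lower; arrow tip about (104,141) lower; stamp on the far right, base near (341,163)/(308,170).

```bash
python3 - <<'E'
from h import *
cs={"scene":cam("scene"),"side":cam("side")}
of={"scene":(175,165),"side":(170,165)}
L=[("scene","hub",259,110,.065),("side","hub",236,108,.065),("scene","b1",447,69,.06),("side","b1",437,114,.06),("scene","b2",230,263,.06),("side","b2",131,225,.06),("side","b3",136,40,.06),("scene","b3",90,50,.06),
("side","tip",104,141,.013),("side","tongueendmid",52,128,.008),("scene","stamp",341,163,.026),("side","stamp",308,172,.026),("scene","stamptop",342,56,.105),("side","stamptop",313,372-297,.105),("side","jarlid",165,388-297,.1),("side","tape",228,382-297,.045),("side","wide",292,310-297,.025)]
P={}
for c,n,x,y,z in L:
    o=of[c]; p=plane(cs[c],o[0]+x/2.7,o[1]+y/2.7,z); P[c,n]=p
    h=P[c,"hub"]; d=p-h; print(c,n,p.round(4),"r%.3f ang%.1f"%(np.hypot(d[0],d[1]),np.degrees(np.arctan2(d[1],d[0]))))
E
```

```text
scene hub [ 0.4891 -0.3771  0.065 ] r0.000 ang0.0
side hub [ 0.4866 -0.371   0.065 ] r0.000 ang0.0
scene b1 [ 0.6288 -0.4089  0.06  ] r0.143 ang-12.8
side b1 [ 0.6281 -0.4065  0.06  ] r0.146 ang-14.1
scene b2 [ 0.3886 -0.4847  0.06  ] r0.147 ang-133.1
side b2 [ 0.3878 -0.4839  0.06  ] r0.150 ang-131.2
side b3 [ 0.4402 -0.2374  0.06  ] r0.141 ang109.2
scene b3 [ 0.4407 -0.2377  0.06  ] r0.148 ang109.2
side tip [ 0.3997 -0.3092  0.013 ] r0.107 ang144.6
side tongueendmid [ 0.3644 -0.2719  0.008 ] r0.157 ang141.0
scene stamp [ 0.5297 -0.415   0.026 ] r0.056 ang-43.0
side stamp [ 0.5308 -0.407   0.026 ] r0.057 ang-39.1
scene stamptop [ 0.5344 -0.4061  0.105 ] r0.054 ang-32.6
side stamptop [ 0.5305 -0.4066  0.105 ] r0.057 ang-39.1
side jarlid [ 0.4295 -0.3952  0.1   ] r0.062 ang-157.1
side tape [ 0.5001 -0.3022  0.045 ] r0.070 ang79.0
side wide [ 0.6049 -0.1487  0.025 ] r0.252 ang62.0
```

```bash
cat >> h.py <<'E'
AX=np.array([.4857,-.3765])
def at(deg,r=.127):
    a=np.radians(deg); return AX+r*np.array([np.cos(a),np.sin(a)])
def yaw(R):
    R=np.array(R); return np.degrees(np.arctan2(R[1,0],R[0,0]))
E
python3 - <<'E'
from h import *
s=get_state(); print(s["clock"],s["q"],s["ee_pos"],np.array(s["tool_rot"]).round(3).tolist(),yaw(s["tool_rot"]))
p=at(-150); print(p-np.array(s["ee_pos"])[:2])
a0=-150;b=at(a0)
for k in range(1,25): print(a0+5*k,(at(a0+5*k)-b).round(3), round(np.radians(5*k),3))
E
```

```text
0.1 [-6.74152491e+01  1.72133035e+01  8.71752880e+01 -9.70692986e-04
  7.56711264e+01 -3.81718174e+00] [ 0.24446905 -0.49245046  0.22694559] [[0.896, 0.445, -0.0], [0.445, -0.896, 0.001], [0.0, -0.001, -1.0]] 26.40217182338763
[0.13124573 0.05245046]
-145 [ 0.006 -0.009] 0.087
-140 [ 0.013 -0.018] 0.175
-135 [ 0.02  -0.026] 0.262
-130 [ 0.028 -0.034] 0.349
-125 [ 0.037 -0.041] 0.436
-120 [ 0.046 -0.046] 0.524
-115 [ 0.056 -0.052] 0.611
-110 [ 0.067 -0.056] 0.698
-105 [ 0.077 -0.059] 0.785
-100 [ 0.088 -0.062] 0.873
-95 [ 0.099 -0.063] 0.96
-90 [ 0.11  -0.064] 1.047
-85 [ 0.121 -0.063] 1.134
-80 [ 0.132 -0.062] 1.222
-75 [ 0.143 -0.059] 1.309
-70 [ 0.153 -0.056] 1.396
-65 [ 0.164 -0.052] 1.484
-60 [ 0.173 -0.046] 1.571
-55 [ 0.183 -0.041] 1.658
-50 [ 0.192 -0.034] 1.745
-45 [ 0.2   -0.026] 1.833
-40 [ 0.207 -0.018] 1.92
-35 [ 0.214 -0.009] 2.007
-30 [0.22 0.  ] 2.094
```

```bash
python3 -m crank '[[[255,0.03,0.012,0,0.02],[255,0.07,0.028,0,0.05],[255,0.11,0.044,0,0.063],[255,0.131,0.052,0,0.063],[255,0.131,0.052,-0.03,0.063],[255,0.131,0.052,-0.06,0.063],[255,0.131,0.052,-0.08,0.063],[255,0.131,0.052,-0.08,0.063]]]'; python3 - <<'E'
from h import *
s=get_state();im=optics.grab_frame("wrist"); cv2.imwrite("pics/w1.png",im[...,::-1]); im=optics.grab_frame("side"); cv2.imwrite("pics/s1.png",im[...,::-1]); print(s["ee_pos"],yaw(s["tool_rot"]),s["finger_gap"],at(-150))
c=cam("wrist"); 
for p in ([*AX,.065],[.3882,-.4843,.06],[.4407,-.2377,.06]): print(proj(c,p))
E
```

```text
clock: 1.1
ee_pos: [0.3751, -0.44, 0.146]
tool_rot: [[0.866, 0.5, -0.002], [0.5, -0.866, 0.003], [-0.0, -0.003, -1.0]]
wrist_force: [-0.3, -0.6, 0.1]
finger_gap: 0.0172
finger_force: 0.0
[ 0.37509482 -0.44002112  0.14595076] 30.009661139123804 0.017156873151303202 [ 0.37571477 -0.44      ]
[249.73824563  41.54885839]
[299.21752375 212.95934053]
[54.42268945 -3.48802421]
```

View pics/w1.png

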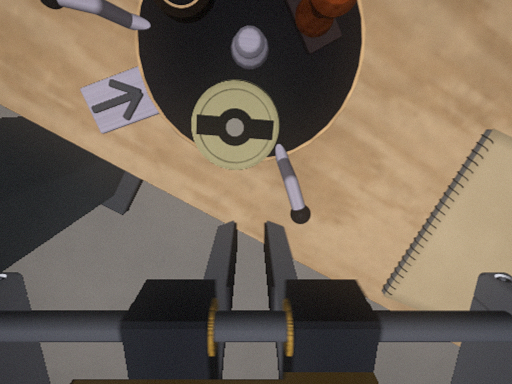

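Wrist view confirms the model: hub (249,42), ball (300,213), clear space for the fingertips; arrow tip (142,96), tongue end corners (80,92) and (103,133).

```bash
python3 - <<'E'
from h import *
c=cam("wrist"); h=plane(c,250,40,.06)
for n,u,v,z in(("hub",250,40,.06),("tip",142,96,.013),("tail",94,109,.013),("end",91.5,112.5,.008)):
    p=plane(c,u,v,z); d=p[:2]-AX; print(n,p.round(4),np.hypot(*d),np.degrees(np.arctan2(d[1],d[0])))
E
python3 -m crank '[[[255,0,0,-0.02,0],[255,0,0,-0.05,0],[255,0,0,-0.079,0],[255,0.006,-0.009,-0.079,0.087],[255,0.01,-0.013,-0.079,0.13],[255,0.013,-0.018,-0.079,0.175],[255,0.020,-0.026,-0.079,0.262],[255,0.028,-0.034,-0.079,0.349]]]'
python3 - <<'E'
from h import *
a0=-130;b=at(a0)
for k in range(1,17): print(a0+5*k,(at(a0+5*k)-b).round(3), round(np.radians(5*k),3))
a0=-90;b=at(a0)
for k in range(1,11): print(a0+5*k,(at(a0+5*k)-b).round(3), round(np.radians(5*k),3))
E
```

```text
hub [ 0.4875 -0.3757  0.06  ] 0.001954343062876221 24.62353096194842
tip [ 0.4015 -0.3066  0.013 ] 0.10938927806065904 140.29900601100533
tail [ 0.3674 -0.2715  0.013 ] 0.15823155332478092 138.4110273688847
end [ 0.3616 -0.2684  0.008 ] 0.1645933066934043 138.94240645888365
clock: 2.2
ee_pos: [0.4039, -0.4749, 0.0695]
tool_rot: [[0.641, 0.768, 0.0], [0.768, -0.641, -0.0], [0.0, 0.0, -1.0]]
wrist_force: [-0.6, 2.5, -0.1]
finger_gap: 0.0007
finger_force: 1.1
-125 [ 0.009 -0.007] 0.087
-120 [ 0.018 -0.013] 0.175
-115 [ 0.028 -0.018] 0.262
-110 [ 0.038 -0.022] 0.349
-105 [ 0.049 -0.025] 0.436
-100 [ 0.06  -0.028] 0.524
-95 [ 0.071 -0.029] 0.611
-90 [ 0.082 -0.03 ] 0.698
-85 [ 0.093 -0.029] 0.785
-80 [ 0.104 -0.028] 0.873
-75 [ 0.115 -0.025] 0.96
-70 [ 0.125 -0.022] 1.047
-65 [ 0.135 -0.018] 1.134
-60 [ 0.145 -0.013] 1.222
-55 [ 0.154 -0.007] 1.309
-50 [0.163 0.   ] 1.396
-85 [0.011 0.   ] 0.087
-80 [0.022 0.002] 0.175
-75 [0.033 0.004] 0.262
-70 [0.043 0.008] 0.349
-65 [0.054 0.012] 0.436
-60 [0.064 0.017] 0.524
-55 [0.073 0.023] 0.611
-50 [0.082 0.03 ] 0.698
-45 [0.09  0.037] 0.785
-40 [0.097 0.045] 0.873
```

```bash
python3 -m crank '[[[255,0.009,-0.007,0,0.087],[255,0.018,-0.013,0,0.175],[255,0.028,-0.018,0,0.262],[255,0.038,-0.022,0,0.349],[255,0.049,-0.025,0,0.436],[255,0.06,-0.028,0,0.524],[255,0.071,-0.029,0,0.611],[255,0.082,-0.03,0,0.698]]]'
python3 -m crank '[[[255,0.011,0,0,0.087],[255,0.022,0.002,0,0.175],[255,0.033,0.004,0,0.262],[255,0.043,0.008,0,0.349],[255,0.054,0.012,0,0.436],[255,0.064,0.017,0,0.524],[255,0.073,0.023,0,0.611],[255,0.082,0.03,0,0.698]]]'
python3 - <<'E'
from h import *
s=get_state();im=optics.grab_frame("side"); cv2.imwrite("pics/s2.png",im[...,::-1]); print(s["ee_pos"],s["q"])
a0=-50;b=at(a0)
for k in (-1,-2,-3): print(a0+5*k,(at(a0+5*k)-b).round(3))
for a in (-175,-180): print(a,at(a)-at(-55),at(a)-at(-50), np.radians(a+50))
E
```

```text
clock: 3.2
ee_pos: [0.4858, -0.505, 0.0695]
tool_rot: [[-0.003, 1.0, 0.0], [1.0, 0.003, -0.001], [-0.001, 0.0, -1.0]]
wrist_force: [-2.0, 1.4, 0.2]
finger_gap: 0.0005
finger_force: 1.1
clock: 4.2
ee_pos: [0.5679, -0.4753, 0.0698]
tool_rot: [[-0.645, 0.765, 0.001], [0.765, 0.645, -0.002], [-0.002, -0.0, -1.0]]
wrist_force: [-1.0, -3.1, -1.2]
finger_gap: 0.0007
finger_force: 1.2
[ 0.5679374  -0.47525874  0.06978406] [-4.27439792e+01  5.00734666e+01  5.76288048e+01 -3.74172120e-02
  7.21872356e+01 -8.28690036e+01]
-55 [-0.009 -0.007]
-60 [-0.018 -0.013]
-65 [-0.028 -0.018]
-175 [-0.19936093  0.09296353] [-0.20815075  0.08621886] -2.181661564992912
-180 [-0.19984421  0.10403231] [-0.20863403  0.09728764] -2.2689280275926285
```

View pics/s2.png

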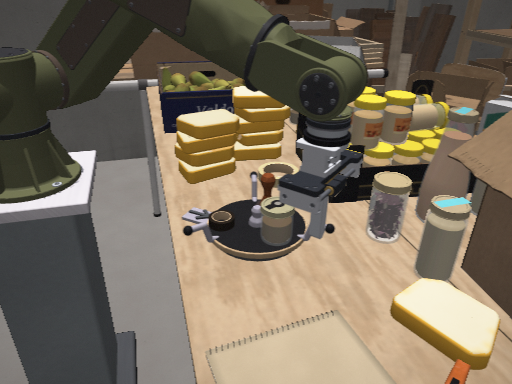

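Side view: the board has turned about 90° with all items standing; the next spoke's ball is at (188,231). Back off, lift, and go behind it.

```bash
python3 -m crank '[[[255,-0.009,-0.007,0,-0.087],[255,-0.018,-0.013,0.02,-0.17],[255,-0.018,-0.013,0.08,-0.34],[255,-0.04,0.005,0.12,-0.52],[255,-0.08,0.025,0.12,-0.7],[255,-0.12,0.045,0.12,-0.88],[255,-0.165,0.07,0.12,-1.06],[255,-0.209,0.097,0.12,-1.24]]]'
python3 -m crank '[[[255,0,0,0,-0.18],[255,0,0,0,-0.36],[255,0,0,0,-0.54],[255,0,0,0,-0.72],[255,0,0,0,-0.9],[255,0,0,0,-1.03],[255,0,0,0,-1.03],[255,0,0,0,-1.03]]]'
python3 - <<'E'
from h import *
s=get_state();im=optics.grab_frame("wrist"); cv2.imwrite("pics/w2.png",im[...,::-1]); print(s["ee_pos"],at(180))
a0=-180;b=at(a0)
for k in range(1,21): print(a0+5*k,(at(a0+5*k)-b).round(3), round(np.radians(5*k),3))
E
```

```text
clock: 5.25
ee_pos: [0.3571, -0.377, 0.1894]
tool_rot: [[0.522, 0.853, 0.001], [0.853, -0.522, -0.001], [-0.001, 0.002, -1.0]]
wrist_force: [-0.2, -0.3, -0.0]
finger_gap: 0.0005
finger_force: 0.0
clock: 6.25
ee_pos: [0.3586, -0.3777, 0.1889]
tool_rot: [[1.0, 0.001, 0.0], [0.001, -1.0, -0.001], [0.0, 0.001, -1.0]]
wrist_force: [0.6, -1.1, 0.0]
finger_gap: 0.0005
finger_force: 0.0
[ 0.3585548  -0.37774826  0.1889269 ] [ 0.3587 -0.3765]
-175 [ 0.    -0.011] 0.087
-170 [ 0.002 -0.022] 0.175
-165 [ 0.004 -0.033] 0.262
-160 [ 0.008 -0.043] 0.349
-155 [ 0.012 -0.054] 0.436
-150 [ 0.017 -0.064] 0.524
-145 [ 0.023 -0.073] 0.611
-140 [ 0.03  -0.082] 0.698
-135 [ 0.037 -0.09 ] 0.785
-130 [ 0.045 -0.097] 0.873
-125 [ 0.054 -0.104] 0.96
-120 [ 0.064 -0.11 ] 1.047
-115 [ 0.073 -0.115] 1.134
-110 [ 0.084 -0.119] 1.222
-105 [ 0.094 -0.123] 1.309
-100 [ 0.105 -0.125] 1.396
-95 [ 0.116 -0.127] 1.484
-90 [ 0.127 -0.127] 1.571
-85 [ 0.138 -0.127] 1.658
-80 [ 0.149 -0.125] 1.745
```

View pics/w2.png

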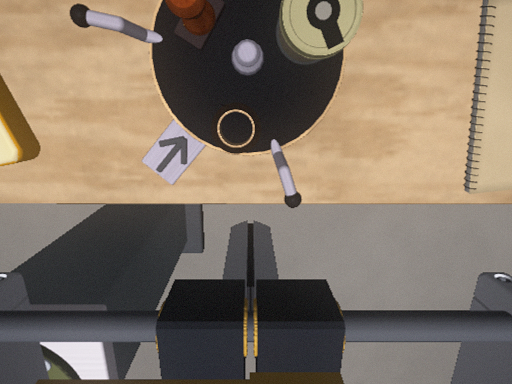

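Wrist view: spoke ball at (292,200) ahead of the fingertips, hub (247,55), arrow tip (186,137), stamp top-left (190,20); all upright. Descend and push.

```bash
python3 - <<'E'
from h import *
c=cam("wrist")
for n,u,v,z in(("hub",247,50,.06),("ball",292,200,.06),("ball",81,15,.06),("tip",187,138,.013),("corner",202,47,.026)):
    p=plane(c,u,v,z); d=p[:2]-AX; print(n,p.round(4),np.hypot(*d),np.degrees(np.arctan2(d[1],d[0])))
E
python3 -m crank '[[[255,0,0.001,-0.04,0],[255,0,0.001,-0.09,0],[255,0,0.001,-0.121,0],[255,0,-0.011,-0.121,0.087],[255,0.001,-0.017,-0.121,0.13],[255,0.002,-0.022,-0.121,0.175],[255,0.004,-0.033,-0.121,0.262],[255,0.008,-0.043,-0.121,0.349]]]'
python3 - <<'E'
from h import *
a0=-160;b=at(a0)
for k in range(1,19): print(a0+5*k,(at(a0+5*k)-b).round(3), round(np.radians(5*k),3))
a0=-120;b=at(a0)
for k in range(1,11): print(a0+5*k,(at(a0+5*k)-b).round(3), round(np.radians(5*k),3))
E
```

```text
hub [ 0.487  -0.3744  0.06  ] 0.0024987121395732073 58.80020736898883
ball [ 0.3458 -0.4208  0.06  ] 0.14670968519481475 -162.44528899379117
ball [ 0.5143 -0.2308  0.06  ] 0.14847540598595427 78.90679215723608
tip [ 0.4033 -0.3061  0.013 ] 0.10838328378186762 139.4824482082702
corner [ 0.4948 -0.3292  0.026 ] 0.04816359373026405 79.1463283335481
clock: 7.3
ee_pos: [0.3663, -0.4207, 0.0673]
tool_rot: [[0.939, 0.345, -0.001], [0.345, -0.939, 0.001], [-0.001, -0.001, -1.0]]
wrist_force: [-3.3, 0.7, 0.2]
finger_gap: 0.0004
finger_force: 1.2
-155 [ 0.004 -0.01 ] 0.087
-150 [ 0.009 -0.02 ] 0.175
-145 [ 0.015 -0.029] 0.262
-140 [ 0.022 -0.038] 0.349
-135 [ 0.03  -0.046] 0.436
-130 [ 0.038 -0.054] 0.524
-125 [ 0.046 -0.061] 0.611
-120 [ 0.056 -0.067] 0.698
-115 [ 0.066 -0.072] 0.785
-110 [ 0.076 -0.076] 0.873
-105 [ 0.086 -0.079] 0.96
-100 [ 0.097 -0.082] 1.047
-95 [ 0.108 -0.083] 1.134
-90 [ 0.119 -0.084] 1.222
-85 [ 0.13  -0.083] 1.309
-80 [ 0.141 -0.082] 1.396
-75 [ 0.152 -0.079] 1.484
-70 [ 0.163 -0.076] 1.571
-115 [ 0.01  -0.005] 0.087
-110 [ 0.02  -0.009] 0.175
-105 [ 0.031 -0.013] 0.262
-100 [ 0.041 -0.015] 0.349
-95 [ 0.052 -0.017] 0.436
-90 [ 0.064 -0.017] 0.524
-85 [ 0.075 -0.017] 0.611
-80 [ 0.086 -0.015] 0.698
-75 [ 0.096 -0.013] 0.785
-70 [ 0.107 -0.009] 0.873
```

```bash
python3 -m crank '[[[255,0.004,-0.01,0,0.087],[255,0.009,-0.02,0,0.175],[255,0.015,-0.029,0,0.262],[255,0.022,-0.038,0,0.349],[255,0.03,-0.046,0,0.436],[255,0.038,-0.054,0,0.524],[255,0.046,-0.061,0,0.611],[255,0.056,-0.067,0,0.698]]]'
python3 -m crank '[[[255,0.01,-0.005,0,0.087],[255,0.02,-0.009,0,0.175],[255,0.031,-0.013,0,0.262],[255,0.041,-0.015,0,0.349],[255,0.047,-0.016,0,0.4],[255,0.052,-0.017,0,0.436],[255,0.056,-0.017,0,0.471],[255,0.056,-0.017,0,0.471]]]'
python3 - <<'E'
from h import *
s=get_state();im=optics.grab_frame("wrist");im2=optics.grab_frame("side")
d=s["ee_pos"][:2]-AX; print(s["ee_pos"],np.degrees(np.arctan2(d[1],d[0])))
cv2.imwrite("pics/v3.png",np.vstack([cv2.resize(im2[165:275,170:350],(486,297),interpolation=cv2.INTER_CUBIC),cv2.resize(im[:230],(486,218))])[...,::-1])
E
```

```text
clock: 8.3
ee_pos: [0.4225, -0.4877, 0.0673]
tool_rot: [[0.497, 0.867, -0.001], [0.867, -0.497, 0.001], [0.0, -0.001, -1.0]]
wrist_force: [-2.3, 1.8, 0.3]
finger_gap: 0.0006
finger_force: 1.2
clock: 9.3
ee_pos: [0.4788, -0.5046, 0.0674]
tool_rot: [[0.053, 0.999, 0.0], [0.999, -0.053, -0.0], [-0.0, 0.0, -1.0]]
wrist_force: [-0.5, -0.4, -0.6]
finger_gap: 0.0004
finger_force: 0.0
[ 0.47880048 -0.50459704  0.0674058 ] -93.08306899393705
```

View pics/v3.png

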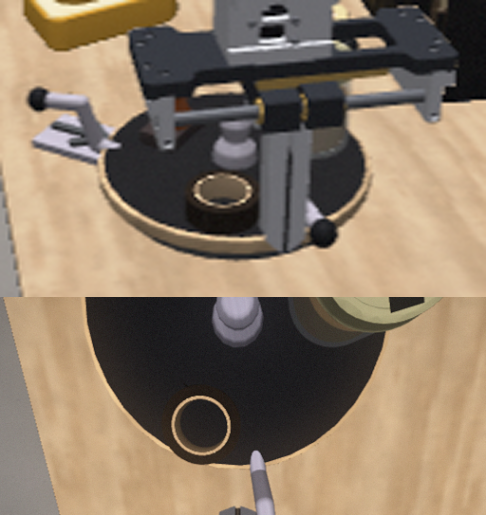

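Side view: items standing, stamp partly hidden behind the gripper, tape (221,200). The wrist view doesn't include the stamp, so I back off and lift for a look.

```bash
python3 -m crank '[[[255,-0.02,0,0,0],[255,-0.02,0,0.05,-0.13],[255,-0.03,0.005,0.1,-0.27],[255,-0.05,0.02,0.13,-0.42],[255,-0.07,0.035,0.13,-0.58],[255,-0.09,0.047,0.13,-0.74],[255,-0.09,0.047,0.13,-0.82],[255,-0.09,0.047,0.13,-0.82]]]'
python3 - <<'E'
from h import *
s=get_state(); c=cam("wrist"); np.savez("c.npz",K=c[0],R=c[1],t=c[2])
im=optics.grab_frame("wrist"); cv2.imwrite("pics/w4.png",im[...,::-1])
E
```

```text
clock: 10.4
ee_pos: [0.3885, -0.4577, 0.1979]
tool_rot: [[0.767, 0.642, 0.001], [0.642, -0.767, -0.001], [0.0, 0.001, -1.0]]
wrist_force: [-0.7, 0.4, 0.1]
finger_gap: 0.0005
finger_force: 0.0
```

View pics/w4.png

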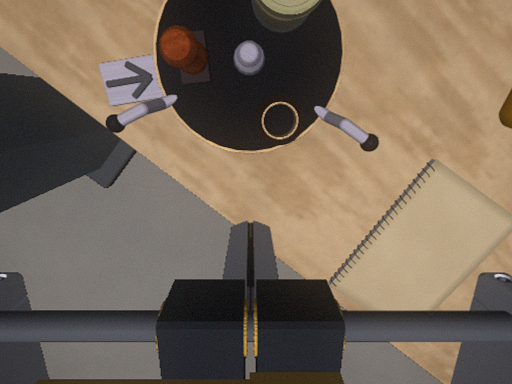

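Wrist view: stamp knob (176,46), block's inner edge (204,30)-(210,80), hub (249,55), arrow tip (153,76), balls (370,142) and (115,123). Stamp is a bit short of the arrow line.

```bash
python3 - <<'E'
from h import *
d=np.load("c.npz"); c=(d["K"],d["R"],d["t"])
h=plane(c,249,50,.06)[:2]; print("axis",h)
for n,u,v,z in(("ball",370,142,.06),("ballc",115,123,.06),("tip",153,76,.013),("tail",106,84,.013),("knob",176,46,.098),("cor1",204,30,.035),("cor2",210,80,.035),("cor2lo",210,80,.026),("cor3",182,83,.035)):
    p=plane(c,u,v,z)[:2]
    print(n,p.round(4),[(round(np.hypot(*(p-a)),3),round(np.degrees(np.arctan2(*(p-a)[::-1])),1)) for a in(AX,h)])
im=cv2.imread("pics/w4.png")
hsv=cv2.cvtColor(im,cv2.COLOR_BGR2HSV); m=((hsv[...,0]<12)&(hsv[...,1]>150)).astype(np.uint8); m[130:]=0; m[:,:140]=0; m[:,230:]=0
ys,xs=np.nonzero(m); print("handle",xs.min(),xs.max(),ys.min(),ys.max(),xs.mean(),ys.mean())
for a in (130,133,136,139): print(a,[proj(c,[*at(a,.064),z]).round(0) for z in(.026,.05,.098)])
E
```

```text
axis [ 0.48737303 -0.37303253]
ball [ 0.5009 -0.5201] [(np.float64(0.144), np.float64(-84.0)), (np.float64(0.148), np.float64(-84.8))]
ballc [ 0.3521 -0.3141] [(np.float64(0.147), np.float64(155.0)), (np.float64(0.148), np.float64(156.5))]
tip [ 0.4054 -0.3046] [(np.float64(0.108), np.float64(138.2)), (np.float64(0.107), np.float64(140.1))]
tail [ 0.3653 -0.2696] [(np.float64(0.161), np.float64(138.4)), (np.float64(0.16), np.float64(139.7))]
knob [ 0.4478 -0.3304] [(np.float64(0.06), np.float64(129.4)), (np.float64(0.058), np.float64(132.9))]
cor1 [ 0.4756 -0.3252] [(np.float64(0.052), np.float64(101.2)), (np.float64(0.049), np.float64(103.9))]
cor2 [ 0.443  -0.3579] [(np.float64(0.047), np.float64(156.5)), (np.float64(0.047), np.float64(161.2))]
cor2lo [ 0.4427 -0.3566] [(np.float64(0.047), np.float64(155.2)), (np.float64(0.048), np.float64(159.9))]
cor3 [ 0.4221 -0.3376] [(np.float64(0.075), np.float64(148.5)), (np.float64(0.074), np.float64(151.5))]
handle 159 207 25 73 182.1795665634675 49.358513931888545
130 [array([189.,  59.]), array([184.,  56.]), array([171.,  47.])]
133 [array([189.,  63.]), array([184.,  60.]), array([171.,  51.])]
136 [array([190.,  66.]), array([185.,  63.]), array([172.,  56.])]
139 [array([190.,  70.]), array([185.,  67.]), array([173.,  60.])]
```

```bash
python3 -m crank '[[[255,0.02,-0.012,0,0.15],[255,0.045,-0.03,0,0.3],[255,0.064,-0.041,0,0.45],[255,0.064,-0.041,0,0.61],[255,0.064,-0.041,-0.05,0.61],[255,0.064,-0.041,-0.1,0.61],[255,0.064,-0.041,-0.13,0.61],[255,0.064,-0.041,-0.13,0.61]]]'
python3 -m crank '[[[255,0.011,-0.002,0,0.087],[255,0.022,-0.004,0,0.175],[255,0.03,-0.004,0,0.24],[255,0.036,-0.004,0,0.29],[255,0.041,-0.004,0,0.33],[255,0.045,-0.004,0,0.354],[255,0.045,-0.004,0,0.354],[255,0.045,-0.004,0,0.354]]]'
python3 -m crank '[[[255,-0.02,0,0,0],[255,-0.02,0,0.05,-0.13],[255,-0.05,0.01,0.1,-0.27],[255,-0.07,0.02,0.13,-0.42],[255,-0.09,0.035,0.13,-0.58],[255,-0.109,0.045,0.13,-0.74],[255,-0.109,0.045,0.13,-0.88],[255,-0.109,0.045,0.13,-0.96]]]'
python3 - <<'E'
from h import *
s=get_state(); c=cam("wrist"); np.savez("c.npz",K=c[0],R=c[1],t=c[2])
im=optics.grab_frame("wrist"); cv2.imwrite("pics/w5.png",cv2.resize(im[:200,80:400],(800,500),interpolation=cv2.INTER_CUBIC)[...,::-1])
E
```

```text
clock: 11.45
ee_pos: [0.452, -0.4977, 0.065]
tool_rot: [[0.26, 0.966, -0.003], [0.966, -0.259, 0.003], [0.003, -0.004, -1.0]]
wrist_force: [-0.3, 0.1, 0.6]
finger_gap: 0.0004
finger_force: 0.0
clock: 12.45
ee_pos: [0.4976, -0.5026, 0.0675]
tool_rot: [[-0.089, 0.996, 0.0], [0.996, 0.089, 0.0], [0.0, 0.0, -1.0]]
wrist_force: [0.6, 0.4, 0.0]
finger_gap: 0.0005
finger_force: 0.0
clock: 13.45
ee_pos: [0.3883, -0.4575, 0.1977]
tool_rot: [[0.767, 0.642, 0.0], [0.642, -0.767, -0.0], [0.0, 0.0, -1.0]]
wrist_force: [-0.4, 0.8, 0.0]
finger_gap: 0.0008
finger_force: 0.0
```

View pics/w5.png

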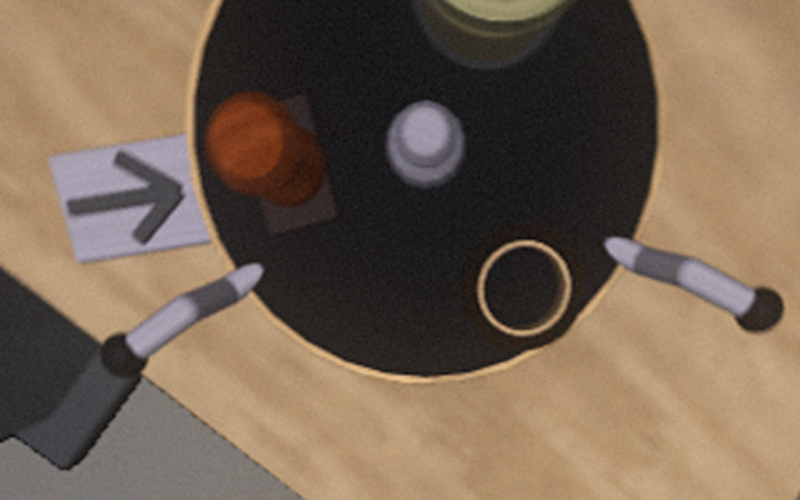

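Picture: knob (246,140), block's inner edge (305,98)-(336,215), arrow (70,207)→(183,190), hub (426,140).

```bash
python3 - <<'E'
from h import *
d=np.load("c.npz"); c=(d["K"],d["R"],d["t"])
P=lambda x,y,z: plane(c,80+x/2.5,y/2.5,z)[:2]
h=P(426,132,.06);
ang=lambda p,a:(round(np.hypot(*(p-a)),3),round(np.degrees(np.arctan2(*(p-a)[::-1])),1))
e=(P(305,98,.035)+P(336,215,.035))/2
cb=[P(760,309,.06),P(125,354,.06)]; print(h)
for n,p in(("tip",P(183,190,.013)),("tail",P(70,207,.013)),("end",(P(50,158,.008)+P(79,261,.008))/2),("knob",P(246,140,.098)),("edge",e),("ba",cb[0]),("bb",cb[1])): print(n,p.round(4),ang(p,AX),ang(p,h))
print("arrowdir",ang(P(70,207,.013),P(183,190,.013)))
v=P(336,215,.035)-P(305,98,.035); print("edge normal",np.degrees(np.arctan2(v[1],v[0]))-90, np.hypot(*v))
E
```

```text
[ 0.48621866 -0.37537045]
tip [ 0.4054 -0.3046] (np.float64(0.108), np.float64(138.1)) (np.float64(0.107), np.float64(138.8))
tail [ 0.3676 -0.2704] (np.float64(0.159), np.float64(138.1)) (np.float64(0.158), np.float64(138.5))
end [ 0.3636 -0.2675] (np.float64(0.164), np.float64(138.2)) (np.float64(0.163), np.float64(138.7))
knob [ 0.4429 -0.336 ] (np.float64(0.059), np.float64(136.6)) (np.float64(0.059), np.float64(137.7))
edge [ 0.4544 -0.3466] (np.float64(0.043), np.float64(136.3)) (np.float64(0.043), np.float64(137.9))
ba [ 0.522  -0.5172] (np.float64(0.145), np.float64(-75.5)) (np.float64(0.146), np.float64(-75.9))
bb [ 0.3461 -0.3353] (np.float64(0.146), np.float64(163.6)) (np.float64(0.146), np.float64(164.0))
arrowdir (np.float64(0.051), np.float64(137.9))
edge normal -216.1809460991884 0.044941887429081014
```

The stamp is within about 2° (roughly 2 mm) of the arrow line, everything is standing and the arm is clear, so I'm handing it in.

```bash
python3 -c "
from h import *
print(order.sign_off())"
```

```text
the job is handed in; nothing more can be done
None
```

I turned the carousel counter-clockwise with three gentle spoke pushes until the date stamp stood within about 2 mm of the arrow line (tolerance 12 mm), all three items still upright and the arm clear, and handed the job in at about 13.5 s; the sign-off returned no verdict.

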